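Seat a shaft in the inspection cradle and set its lock cap

ROBOT

A 6-joint arm with a two-finger parallel gripper is mounted at the origin on the work surface. World frame = base frame: x ahead of the robot, y to its left, z up, the work surface at z = 0. Lengths are in m, angles in rad, forces in N, time in s.
With the tool pointing down it reaches from about 0.3 to 0.75 m from the base axis. Payload 8.5 kg.
Tool frame: the origin (TCP) lies at the very end of the fingers, on their centre line; the grasp point (between the pads) lies 19 mm behind it (robot.tcp_to_grasp is the distance from the TCP to the grasp point, in m); z points along the fingers, y is the line along which they close (so a half turn about z gives the same grasp; the last joint's range is limited). The gripper opens to 88 mm and grips with 3 to 60 N. Pads are 18 mm wide; open, the fingers measure 123 mm over their backs; the gripper's body (75 mm by 187 mm) begins 45 mm behind the grasp point.
Start: joints at [-1.483, 0.381, 1.297, -0, 1.464, -0.215], TCP at [0.164, -0.525, 0.239] pointing down, gripper open.
Joint ranges: [-3.11, 3.11], [-0.89, 2.33], [0.22, 2.48], [-1.42, 4.56], [0.17, 2.85], [-2.88, 2.88]. Speed limits (rad/s): [2.39, 2.39, 3.14, 3.14, 3.14, 3.14].

INTERFACE

Orientations are given as a rotation vector (axis times angle).
In Python, from workcell import readout, vision, robot gives the robot as it stands. The module is installed in compiled form; this text tells all that it offers.
- The arm moves only by the tool move_arm, never from a script. Its argument "commands" is a list of rows, each a list of 6 numbers: the shift along the world's x, y, z in units of 40 mm (1.0 is 40 mm), then the turn, a rotation vector about the world's x, y, z in units of 6 degrees (1.0 is 6 degrees). A call has 1 to 12 rows; each row shifts and turns the commanded pose from where the row before left it; what a row does not reach is not made up. A row lasts 1/10 s, in which the tool goes at most 50 mm and 8.59 degrees, less where a joint would pass 70% of its speed; a pose out of reach is approached as far as the arm can. A call is refused whole if a number of a shift passes 1 or a number of a turn 1, either way. A call with a gripper value outside its range is refused whole. "hand" is the opening, from 0 (shut) to 1 (fully open), set as the call begins (left out, the last holds). The fingers move at their own pace and stop on an object; the grip force is fixed at half the most. Time passes only in rows, so rows that do not move let the fingers close. It gives the time, the measured TCP pose, the force, the opening and the grip force at its end, in the units of the state.
- readout.get_obs(): the state, without advancing time (a new reading comes with each control period).
- vision.camera(name): name is "side" or "top" or "wrist"; returns (picture, depth): 480x640x3 uint8, red, green, blue; 480x640 float32, m along the optical axis (not along the pixel's ray), 0 where there is no reading.
- vision.camera_model(name): a dict with "mtx" (3x3 intrinsics, pixels), "world_from_camera" (4x4, takes a point from camera to world coordinates). Camera axes: x right, y up, looking along -z (the intrinsics and any distortion apply to the point x, -y, -z); pixel columns grow to the right and rows downward; lengths in m; the calibration is good to about 2 mm. The wrist camera is an equidistant fisheye: a pixel r from the principal point sees the ray r / f radians off the axis. A picture is of the moment at which its call begins: read the wrist's pose just before it. camera_model takes no time and is no camera call; for the wrist camera it gives the pose at the moment of the call.
- robot.finish_job(): hands the job in; it is judged then, once.
The state is a dict: "clock": time; "qpos": joint angles; "joint_vel": joint speeds; "joint_torque": joint torques, N m; "tcp_pos": TCP position; "ee_rot": TCP orientation; "ft_force": force on the tool from outside, world axes, zero at the start; "ft_torque": the same for the moment, N m; "width": opening from 0.0 (shut) to 1.0 (fully open); "gripper_force": force on a finger pad.
Only numpy, scipy, OpenCV 4.12 (cv2) and the standard library are available. Lean on these libraries where they do the work, as an engineer would, in place of code of your own. Each camera call takes 0.05 s, during which the arm holds its last target. There are 200 camera calls.

TASK

Take the loose steel shaft from its white rest and push it down into both forks of the aluminium cradle, roughly centred, until it is fully home and the sprung jaw has snapped back over it. Then screw the knurled lock cap down clockwise until it bottoms out, back it off a quarter turn, and finish holding the cap there in the gripper: do not let go of it at the end. Leave the other things on the bench where they are.

Things in the scene. Friction and masses are not known exactly. Their poses are not given: they have to be found in the camera images.
- cradle: aluminium shaft cradle, fixed to the bench; origin on the bench under the middle of the shaft's seat. Base plate 8 mm thick, x -42.5 to 72.5, y -95 to 95 mm. Two upright forks, open on top, take the shaft along the cradle's y axis at x = 0; between them, y -59 to 51 mm, there is free room for fingers. The lock cap's post stands at x 50, y 66 mm
- plain_fork (a point): seat of the shaft's axis in the plain fork of the cradle, a plate 12 mm thick at cradle y = -65 mm. Slot 17 mm wide, flared at the lips, 59 mm high; slot floor 28 mm high, so a seated shaft's axis is 35 mm and its top 42 mm above the bench
- jaw_fork (a point): seat of the shaft's axis in the other fork, at cradle y = +66 mm: a pair of 6 mm plates (y = 54 and 78 mm, same slot and heights as the plain fork) with the sprung jaw between them
- shaft: loose plain polished steel shaft, 14 mm diameter, 200 mm long, 0.1 to 0.2 kg; origin at its middle, its own y axis along it (either way round will do in the cradle). Starts lying on the white rest, axis 37 mm above the bench
- rest: fixed white plastic rest, base 60 x 150 x 8 mm, with two notched posts at y = +-60 mm (12 mm thick, 36 mm wide and high) that carry the shaft along the rest's y axis; the shaft can be gripped between the posts; origin on the bench at its middle
- jaw (a joint): angle (rad) of the dark steel sprung jaw in the jaw fork (12 mm wide). 0: closed, its rounded nose juts over the slot from the +x side, 43 to 51 mm high, and stops a shaft laid in from above. A push of about 8 to 15 N on the shaft beside it swings it out by about 0.1 rad and it springs back to 0 over a seated shaft. Limit 0.45
- cap_turn (a joint): angle (rad) of the knurled lock cap on its thread; grows as it is screwed down (clockwise from above). 0: fully up; 4.0: bottomed out, a hard stop. It sinks 0.95 mm per rad (6 mm a turn). It starts on the thread at 0.9 to 2.0, stays where it is left (friction about 0.06 N m) and cannot come off
- lock_cap: steel knurled lock cap, a round 36 mm in diameter and 28 mm high on a vertical axis; a raised rib on top, from centre to edge, shows its turning. Grip it from above anywhere round. Origin on the axis at mid height, 83.8 mm above the bench fully up, 80 mm bottomed out; x axis along the rib, which points along the cradle's +x when cap_turn is 0
- vial: bystander: small amber glass vial 22 mm diameter, 45 mm high, standing between cradle and rest; origin under its middle
- tweezers: bystander: steel tweezers 120 mm long, lying beyond the task's things; origin under the middle
- dish: bystander: white plastic dish 56 mm across, 22 mm high; origin under its middle
- tape_roll: bystander: roll of tape lying flat, 68 mm across, 19 mm high; origin under its middle
- bottle: bystander: white plastic bottle 48 mm diameter, 130 mm high; origin under its middle
- lens: bystander: black lens barrel 48 mm diameter, 28 mm high; origin under its middle

How it is judged:
By the outcome, as a careful person would: the job done as asked, in the order asked, and still so for the second after the job is handed in, while the arm keeps its last pose, push and grip.
It also fails if it takes over 72 s, if anything falls off the work surface, if the arm or the gripper's body presses on something with over 40 N, if the wrist force passes 120 N, or if a joint passes its speed limit or range.

## Working session

There is one attempt and no reset: what is moved stays moved. The work goes in short steps, Python scripts to look and compute and a tool call to move; the robot and the scene stay as the last step left them, time stands still between calls to the robot, and variables do not carry over. Pictures are saved under pics/ and viewed, at most 10 in all, crops included, and the job is handed in when it is done.

Besides the shell and the picture viewer there is one more tool, called after "Emit:" as a command line: name --pt "numbers of a row" for each row, then --argument value for the rest. move_arm: Moves the arm, as the interface text tells. Its arguments: {"type":"object","properties":{"commands":{"type":"array","items":{"type":"array","items":{"type":"number"}}},"hand":{"type":"number"}},"required":["commands"]}

```bash
mkdir -p pics; cat > h.py <<'E'
import numpy as np, cv2
from workcell import readout, vision, robot
from scipy.spatial.transform import Rotation as R
def snap(name,fn=None):
    m=vision.camera_model(name); p,d=vision.camera(name)
    if fn: cv2.imwrite('pics/'+fn,p[:,:,::-1])
    return m,p,d
def cloud(m,d):
    K=m['mtx'];v,u=np.mgrid[:480,:640]
    x=(u-K[0,2])/K[0,0];y=(v-K[1,2])/K[1,1]
    P=np.stack([x*d,-y*d,-d],-1); T=m['world_from_camera']
    W=P@T[:3,:3].T+T[:3,3]; W[d==0]=np.nan
    return W
E
python3 - <<'E'
from h import *
m,p,d=snap('top','top.png'); np.savez('top.npz',p=p,d=d,K=m['mtx'],T=m['world_from_camera'])
print(m)
o=readout.get_obs(); print(o)
E
```

```text
{'mtx': array([[618.16528603,   0.        , 314.9747687 ],
       [  0.        , 618.16528603, 245.38449152],
       [  0.        ,   0.        ,   1.        ]]), 'world_from_camera': array([[ 1.32333442e-02,  9.95647996e-01, -9.22493711e-02,
         4.54002247e-01],
       [-9.99911635e-01,  1.30601390e-02, -2.48103144e-03,
         1.13589476e-02],
       [-1.26544437e-03,  9.22740518e-02,  9.95732845e-01,
         1.69066723e+00],
       [ 0.00000000e+00,  0.00000000e+00,  0.00000000e+00,
         1.00000000e+00]])}
{'clock': 0.05, 'qpos': array([-1.48328819e+00,  3.81186945e-01,  1.29819815e+00, -2.32786572e-05,
        1.46361849e+00, -2.15310742e-01]), 'joint_vel': array([ 0.00175952,  0.00040835, -0.00164502,  0.00117662,  0.00081619,
        0.00237404]), 'joint_torque': array([ 3.51073330e-03, -4.39122677e+01, -2.25211108e+01,  7.15825288e-02,
        3.41017661e-02, -5.77176434e-05]), 'tcp_pos': array([ 0.16397931, -0.52470808,  0.23816375]), 'ee_rot': array([-3.10425717e+00, -4.73642716e-01, -1.05201293e-04]), 'ft_force': array([-0.17708157, -0.63652712, -0.10105617]), 'ft_torque': array([-0.05689172, -0.02256704,  0.02063081]), 'gripper_force': 0.0, 'width': 0.9979094644496929}
```

View pics/top.png

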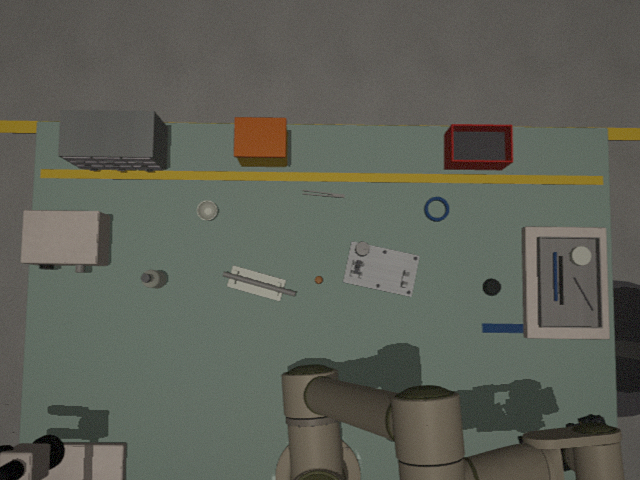

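The top view shows the cradle centred near (382,268), with the cap at (362,248), the jaw fork at (357,267) and the plain fork at (405,278). The rest and shaft run from (225,273) to (295,293), and the vial is at (319,280). Next I'll measure coarse positions.

```bash
python3 - <<'E'
from h import *
z=np.load('top.npz'); W=cloud(dict(mtx=z['K'],world_from_camera=z['T']),z['d'])
def reg(u0,u1,v0,v1,zl,zh):
    P=W[v0:v1,u0:u1].reshape(-1,3); return P[(P[:,2]>zl)&(P[:,2]<zh)]
def line(P):
    c=P.mean(0); 
    w,V=np.linalg.eigh(np.cov(P[:,:2].T)); a=V[:,1]; a=a*np.sign(a[1]); t=(P[:,:2]-c[:2])@a
    mid=c[:2]+a*(t.min()+t.max())/2
    return mid,np.degrees(np.arctan2(-a[0],a[1])),t.max()-t.min(),len(P),P[:,2].max()
print('table',np.nanmedian(W[330:340,150:250,2]))
print('shaft',line(reg(215,305,262,305,.039,.06)))
P=reg(352,374,238,256,.08,.12);print('cap',P.mean(0),P.min(0),P.max(0))
P=reg(340,425,236,300,.004,.016)
r=cv2.minAreaRect((P[:,:2]*1000).astype(np.float32));print('plate',r)
P=reg(340,425,236,300,.045,.07)
print(np.round(P[np.argsort(P[:,1])],3)[::2].tolist())
print('vial',reg(310,328,270,290,.03,.06).mean(0))
E
```

```text
table 0.0014712116304413936
shaft (array([0.50239869, 0.16513774]), np.float64(-15.063608093762872), np.float64(0.1990085396344863), 376, np.float64(0.059221791795082135))
cap [ 0.5954792  -0.10531688  0.09651753] [ 0.57837265 -0.12237898  0.08055269] [ 0.61408234 -0.08809828  0.11134884]
plate ((552.372802734375, -168.57986450195312), (172.2056121826172, 231.28945922851562), 0.7549160122871399)
[[0.535, -0.234, 0.058], [0.53, -0.232, 0.054], [0.533, -0.231, 0.056], [0.541, -0.23, 0.048], [0.535, -0.229, 0.058], [0.538, -0.228, 0.06], [0.541, -0.227, 0.05], [0.53, -0.226, 0.057], [0.509, -0.226, 0.059], [0.538, -0.225, 0.062], [0.535, -0.225, 0.063], [0.544, -0.225, 0.047], [0.501, -0.224, 0.051], [0.506, -0.224, 0.054], [0.511, -0.224, 0.056], [0.499, -0.222, 0.046], [0.538, -0.222, 0.049], [0.53, -0.222, 0.05], [0.504, -0.221, 0.055], [0.532, -0.221, 0.058], [0.501, -0.219, 0.048], [0.514, -0.219, 0.051], [0.511, -0.218, 0.058], [0.509, -0.217, 0.048], [0.501, -0.216, 0.05], [0.501, -0.215, 0.045], [0.563, -0.113, 0.049], [0.56, -0.112, 0.06], [0.566, -0.11, 0.051], [0.563, -0.11, 
[... 243 characters left out ...]
7], [0.553, -0.102, 0.05], [0.558, -0.102, 0.05], [0.526, -0.102, 0.054], [0.56, -0.102, 0.053], [0.563, -0.102, 0.055], [0.558, -0.1, 0.049], [0.563, -0.1, 0.049], [0.56, -0.099, 0.054], [0.552, -0.099, 0.059], [0.566, -0.097, 0.05], [0.555, -0.097, 0.054], [0.56, -0.096, 0.06], [0.566, -0.094, 0.048], [0.552, -0.094, 0.051], [0.555, -0.094, 0.053], [0.555, -0.092, 0.051], [0.571, -0.089, 0.045], [0.56, -0.089, 0.052], [0.563, -0.089, 0.055], [0.558, -0.086, 0.051], [0.571, -0.086, 0.053], [0.56, -0.086, 0.058], [0.542, -0.084, 0.051], [0.56, -0.083, 0.061], [0.531, -0.081, 0.045], [0.541, -0.081, 0.056], [0.536, -0.081, 0.06], [0.531, -0.078, 0.054]]
vial [0.51571661 0.00717977 0.04284943]
```

Emit:
move_arm --pt "0.75 0.77 0 0 0 0.84" --pt "0.75 0.77 0 0 0 0.84" --pt "0.75 0.77 0 0 0 0.84" --pt "0.75 0.77 0 0 0 0.84" --pt "0.75 0.77 0 0 0 0.84" --pt "0.75 0.77 0 0 0 0.84" --pt "0.75 0.77 0 0 0 0.84" --pt "0.75 0.77 0 0 0 0.84" --pt "0.75 0.77 0 0 0 0.84" --pt "0.75 0.77 0 0 0 0.84" --pt "0.75 0.77 0 0 0 0.84" --pt "0.75 0.77 0 0 0 0.84" --hand 1

```text
clock: 1.25
tcp_pos: [0.5249, -0.1537, 0.2384]
ee_rot: [-2.44, -1.977, 0.001]
ft_force: [0.0, -0.7, -0.2]
width: 1.003
gripper_force: 0.0
```

```bash
python3 - <<'E'
from h import *
o=readout.get_obs(); print(o['clock'],o['tcp_pos'],o['qpos'],o['ee_rot'])
m,p,d=snap('wrist','w1.png'); print(m); np.savez('w1.npz',p=p,d=d,K=m['mtx'],T=m['world_from_camera'])
E
```

```text
1.25 [ 0.52490457 -0.15372098  0.23839338] [-5.01394536e-01  3.75876439e-01  1.30595172e+00 -2.06909750e-05
  1.46059815e+00 -2.92689025e-01] [-2.44015461e+00 -1.97748608e+00  5.25634383e-04]
{'mtx': array([[371.64829954,   0.        , 320.34463462],
       [  0.        , 371.64829954, 247.16902293],
       [  0.        ,   0.        ,   1.        ]]), 'world_from_camera': array([[ 9.78399438e-01,  1.98827426e-01,  5.65879391e-02,
         5.38547853e-01],
       [-2.06722108e-01,  9.41969257e-01,  2.64499318e-01,
        -8.42129875e-02],
       [-7.14380426e-04, -2.70483962e-01,  9.62724216e-01,
         3.83358798e-01],
       [ 0.00000000e+00,  0.00000000e+00,  0.00000000e+00,
         1.00000000e+00]])}
```

View pics/w1.png

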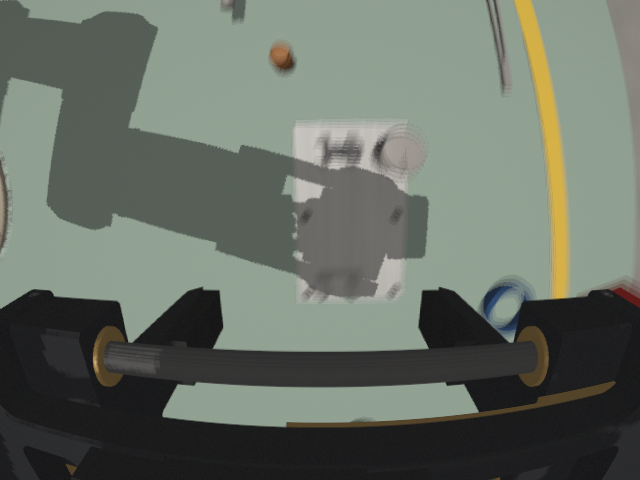

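The picture is blurred because the arm was still moving. The cradle is at about (295-410, 120-300), with the cap at (403,152). I'll settle and retake it with a fisheye cloud.

Emit:
move_arm --pt "0 -1 0 0 0 0" --pt "0 0 0 0 0 0" --pt "0 0 0 0 0 0" --pt "0 0 0 0 0 0"

```text
clock: 1.7
tcp_pos: [0.5237, -0.195, 0.2386]
ee_rot: [-2.444, -1.973, 0.0]
ft_force: [0.1, -0.3, -0.3]
width: 0.996
gripper_force: 0.0
```

```bash
cat >> h.py <<'E'
def fcloud(m,d):
    K=m['mtx'];v,u=np.mgrid[:480,:640]
    a=(u-K[0,2])/K[0,0];b=(v-K[1,2])/K[1,1]; th=np.hypot(a,b); k=np.where(th>1e-6,np.tan(th)/np.maximum(th,1e-9),1)
    P=np.stack([a*k*d,-b*k*d,-d],-1); T=m['world_from_camera']
    W=P@T[:3,:3].T+T[:3,3]; W[d==0]=np.nan
    return W
def ortho(W,p,x0,x1,y0,y1,s=0.0005,zl=-.01,zh=.14):
    """top-down map: colour and height; rows: -x, cols: -y"""
    q=W.reshape(-1,3);c=p.reshape(-1,3)
    ok=(q[:,0]>x0)&(q[:,0]<x1)&(q[:,1]>y0)&(q[:,1]<y1)&(q[:,2]>zl)&(q[:,2]<zh)
    q=q[ok];c=c[ok];o=np.argsort(q[:,2]);q=q[o];c=c[o]
    I=np.zeros((int((x1-x0)/s)+1,int((y1-y0)/s)+1,3),np.uint8)
    r=((x1-q[:,0])/s).astype(int);k=((y1-q[:,1])/s).astype(int)
    for dr in (0,1):
        for dk in (0,1): I[np.minimum(r+dr,I.shape[0]-1),np.minimum(k+dk,I.shape[1]-1)]=c
    return I
E
python3 - <<'E'
from h import *
o=readout.get_obs(); print(o['clock'],o['tcp_pos'],o['joint_vel'].max())
m,p,d=snap('wrist'); np.savez('w2.npz',p=p,d=d,K=m['mtx'],T=m['world_from_camera'])
W=fcloud(m,d); 
cv2.imwrite('pics/w2.png',cv2.resize(p[90:330,250:470,::-1],None,fx=2.4,fy=2.4,interpolation=cv2.INTER_CUBIC))
P=W[90:330,250:470].reshape(-1,3);P=P[np.isfinite(P[:,0])]
for z0,z1 in((.004,.013),(.045,.062),(.085,.11)):
    Q=P[(P[:,2]>z0)&(P[:,2]<z1)];print(z0,len(Q),Q.min(0),Q.max(0),np.median(Q,0));print(cv2.minAreaRect((Q[:,:2]*1000).astype(np.float32)))
E
```

```text
1.7 [ 0.52370812 -0.1949584   0.23857929] 0.007409734397562143
0.004 16300 [ 0.47595294 -0.26844865  0.00402871] [ 0.61645457 -0.06176033  0.0129702 ] [ 0.54925794 -0.16913292  0.00703217]
((550.77783203125, -165.26075744628906), (188.2749481201172, 115.7739486694336), 78.56219482421875)
0.045 1215 [ 0.50072937 -0.2350974   0.04505927] [ 0.57341755 -0.07817688  0.05992532] [ 0.54126969 -0.10685942  0.05011934]
((537.0726928710938, -156.69729614257812), (152.66476440429688, 45.295982360839844), 78.69591522216797)
0.085 1627 [ 0.5790444  -0.12576672  0.08500476] [ 0.61645224 -0.0901257   0.10155819] [ 0.596125   -0.10788326  0.09538219]
((597.346923828125, -108.62364959716797), (33.19325637817383, 37.6074333190918), 76.86786651611328)
```

View pics/w2.png

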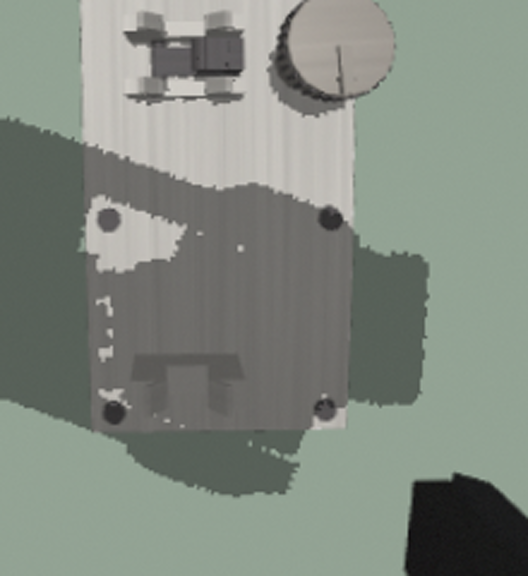

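The sharp view gives the plate as a 188x116 mm rectangle, so the cradle origin is about (0.536,-0.162) at a yaw of -11.4°. The cap and forks agree with this to about 1 mm. The rib at crop (337,42)→(342,95) points along cradle -y, so cap_turn is about 1.5. Next is the shaft.

Emit:
move_arm --pt "-0.065 0.94 0 0 0 -0.06" --pt "-0.065 0.94 0 0 0 -0.06" --pt "-0.065 0.94 0 0 0 -0.06" --pt "-0.065 0.94 0 0 0 -0.06" --pt "-0.065 0.94 0 0 0 -0.06" --pt "-0.065 0.94 0 0 0 -0.06" --pt "-0.065 0.94 0 0 0 -0.06" --pt "-0.065 0.94 0 0 0 -0.06" --pt "0 0 -0.75 0 0 0" --pt "0 0 -0.75 0 0 0" --pt "0 0 0 0 0 0" --pt "0 0 0 0 0 0"

```text
clock: 2.95
tcp_pos: [0.5033, 0.1056, 0.1796]
ee_rot: [2.493, 1.911, 0.0]
ft_force: [2.1, 0.6, 1.0]
width: 0.997
gripper_force: 0.0
```

```bash
python3 - <<'E'
from h import *
o=readout.get_obs(); print(o['clock'],o['tcp_pos'],abs(o['joint_vel']).max())
a=R.from_rotvec(o['ee_rot']).as_matrix(); print('tool y ang',np.degrees(np.arctan2(a[1,1],a[0,1])),a[:,2])
m,p,d=snap('wrist','w3.png'); W=fcloud(m,d); P=W[:280].reshape(-1,3);P=P[np.isfinite(P[:,0])]
Q=P[(P[:,2]>.0395)&(P[:,2]<.05)&(P[:,1]<.28)&(P[:,1]>.05)&(abs(P[:,0]-.5)<.07)]
c=Q.mean(0);w,V=np.linalg.eigh(np.cov(Q[:,:2].T));ax=V[:,1]*np.sign(V[1,1]);t=(Q[:,:2]-c[:2])@ax
print(len(Q),'line c',c,'yaw',np.degrees(np.arctan2(-ax[0],ax[1])),'mid',c[:2]+ax*(t.min()+t.max())/2,np.ptp(t),w**.5)
E
```

```text
2.95 [0.50327378 0.10555564 0.17956601] 0.028770899928994655
tool y ang -15.047051498339455 [ 2.08121563e-04  3.69036200e-05 -9.99999978e-01]
3701 line c [0.50587277 0.16867084 0.04188652] yaw -14.928573916768183 mid [0.50566368 0.16788661] 0.19407140379740745 [0.00339145 0.05477816]
```

View pics/w3.png

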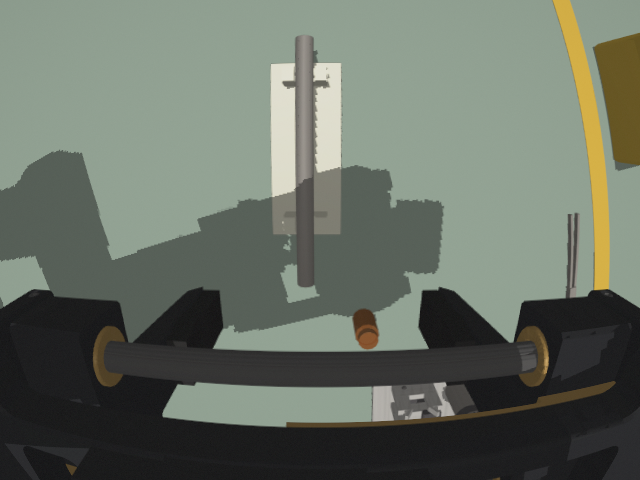

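The rest and shaft run vertically at columns 295-315 (rows 35-285), and the vial is at (366,330), clear of the shaft. The shaft's middle is about (0.5045,0.167) at a yaw of -15°. I'll descend and grip.

Emit:
move_arm --pt "0.02 0.545 -0.35 0 0 0" --pt "0.02 0.545 -0.35 0 0 0" --pt "0.02 0.545 -0.35 0 0 0" --pt "0 0 -0.9 0 0 0" --pt "0 0 -0.9 0 0 0" --pt "0 0 -0.7 0 0 0" --pt "0 0 -0.49 0 0 0" --pt "0 0 0 0 0 0" --pt "0 0 0 0 0 0"

```text
clock: 3.9
tcp_pos: [0.5067, 0.1708, 0.0186]
ee_rot: [2.493, 1.91, 0.003]
ft_force: [0.2, 0.0, 0.1]
width: 1.001
gripper_force: 0.0
```

Emit:
move_arm --pt "0 0 0 0 0 0" --pt "0 0 0 0 0 0" --pt "0 0 0 0 0 0" --pt "0 0 0 0 0 0" --pt "0 0 0 0 0 0" --pt "0 0 0 0 0 0" --pt "0 0 0 0 0 0" --pt "0 0 0 0 0 0" --hand 0

```text
clock: 4.7
tcp_pos: [0.5056, 0.1708, 0.0171]
ee_rot: [-2.493, -1.911, 0.0]
ft_force: [0.7, 0.2, -0.4]
width: 0.299
gripper_force: 0.0
```

Emit:
move_arm --pt "0 0 0 0 0 0" --pt "0 0 0 0 0 0" --pt "0 0 0 0 0 0" --pt "0 0 0 0 0 0" --pt "0 0 0 0 0 0"

```text
clock: 5.2
tcp_pos: [0.5062, 0.1707, 0.0173]
ee_rot: [2.493, 1.911, 0.002]
ft_force: [4.4, -1.5, -0.9]
width: 0.141
gripper_force: 29.6
```

```bash
python3 - <<'E'
from h import *
o=readout.get_obs(); print(o['clock'],o['tcp_pos'],o['width'],o['gripper_force'],o['ft_force'],o['qpos'])
E
```

```text
5.2 [0.50620404 0.17072485 0.0172926 ] 0.14064465208977453 29.57075891084969 [ 4.38173568 -1.46073155 -0.85369141] [ 1.03602089e-01  6.19519042e-01  1.62814602e+00 -2.08415990e-04
  8.92589334e-01  3.66531653e-01]
```

Emit:
move_arm --pt "0 0 0.4 0 0 0" --pt "0 0 0.7 0 0 0" --pt "0 0 0.8 0 0 0" --pt "0 0 0.6 0 0 0" --pt "0 0 0.3 0 0 0" --pt "0 0 0 0 0 0"

```text
clock: 5.8
tcp_pos: [0.5054, 0.1711, 0.1303]
ee_rot: [2.493, 1.911, 0.002]
ft_force: [0.1, -0.7, -1.0]
width: 0.142
gripper_force: 29.7
```

Emit:
move_arm --pt "0.04 -0.4 0 0 0 0.068" --pt "0.08 -0.8 0 0 0 0.068" --pt "0.09 -0.9 0 0 0 0.068" --pt "0.09 -0.9 0 0 0 0.068" --pt "0.09 -0.9 0 0 0 0.068" --pt "0.09 -0.9 0 0 0 0.068" --pt "0.09 -0.9 0 0 0 0.067" --pt "0.09 -0.9 0 0 0 0.067" --pt "0.07 -0.8 0 0 0 0.067" --pt "0.04 -0.5 0 0 0 0" --pt "0 -0.22 0 0 0 0" --pt "0 0 0 0 0 0"

```text
clock: 7.0
tcp_pos: [0.5358, -0.1542, 0.1281]
ee_rot: [-2.431, -1.987, 0.001]
ft_force: [0.1, -0.1, -1.4]
width: 0.138
gripper_force: 29.7
```

```bash
python3 - <<'E'
from h import *
o=readout.get_obs(); print(o['clock'],o['tcp_pos'],o['width'],o['gripper_force'],o['ft_force'],o['ft_torque'])
a=R.from_rotvec(o['ee_rot']).as_matrix(); print('tool y ang',np.degrees(np.arctan2(a[1,1],a[0,1])))
m,p,d=snap('side','s1.png');np.savez('s1.npz',p=p,d=d,K=m['mtx'],T=m['world_from_camera'])
m,p,d=snap('wrist','w4.png');np.savez('w4.npz',p=p,d=d,K=m['mtx'],T=m['world_from_camera'])
W=fcloud(m,d);P=W.reshape(-1,3);P=P[np.isfinite(P[:,0])]
Q=P[(P[:,2]>.12)&(P[:,2]<.17)&(P[:,1]>-.13)&(P[:,1]<-.02)&(abs(P[:,0]-.55)<.04)]
print(len(Q),Q.min(0),Q.max(0))
if len(Q)>20:
  c=Q.mean(0);u,s,V=np.linalg.svd(Q-c,full_matrices=0);print(c,V[0],np.degrees(np.arctan2(V[0][2],np.hypot(*V[0][:2]))))
E
```

```text
7.0 [ 0.53582765 -0.15416659  0.12809114] 0.13753853773658584 29.651037007570267 [ 0.0746962  -0.07715417 -1.4465814 ] [-0.02819614 -0.05291011  0.02334601]
tool y ang -11.467429971303117
8395 [ 0.53271681 -0.12999297  0.14559147] [ 0.55970127 -0.05988099  0.15596785]
[ 0.54657644 -0.09430635  0.15275779] [-0.1987287  -0.98005123 -0.00254724] -0.14594613756704986
```

View pics/w4.png

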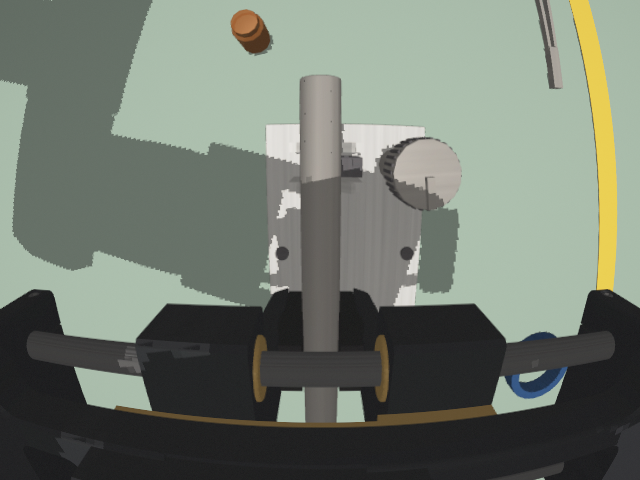

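View pics/s1.png

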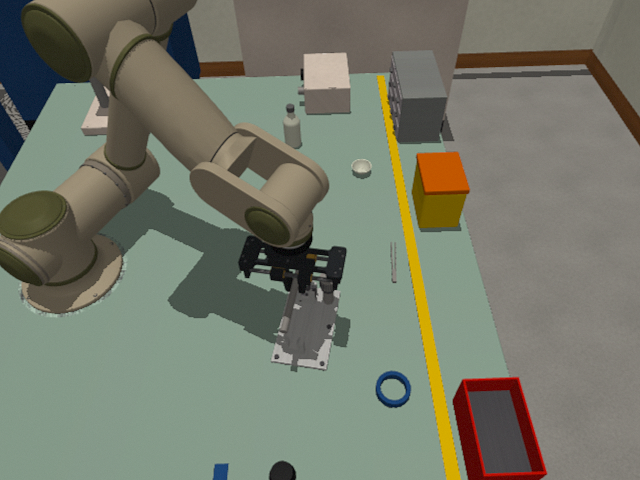

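The shaft is level in the grip: it runs along columns 300-340 to its end at row 75, and the cap is at (427,173). It lines up with the cradle. I'll descend to just above the fork lips and compare shaft and fork in the same view.

Emit:
move_arm --pt "0 0 -0.6 0 0 0" --pt "0 0 -0.6 0 0 0" --pt "0 0 -0.5 0 0 0" --pt "0 0 0 0 0 0" --pt "0 0 0 0 0 0" --pt "0 0 0 0 0 0"

```text
clock: 7.7
tcp_pos: [0.537, -0.1537, 0.0624]
ee_rot: [2.429, 1.99, 0.001]
ft_force: [-0.6, -0.2, -0.8]
width: 0.14
gripper_force: 29.7
```

```bash
python3 - <<'E'
from h import *
o=readout.get_obs(); print(o['clock'],o['tcp_pos'],o['ft_force'],abs(o['joint_vel']).max())
m,p,d=snap('wrist');np.savez('w5.npz',p=p,d=d,K=m['mtx'],T=m['world_from_camera'])
W=fcloud(m,d)
yaw=np.radians(-11.45);X=np.array([np.cos(yaw),np.sin(yaw)]);Y=np.array([-X[1],X[0]])
t=o['tcp_pos'][:2]
r=np.dstack([(W[...,:2]-t)@X,(W[...,:2]-t)@Y,W[...,2]])*1000
P=r[:285].reshape(-1,3);P=P[np.isfinite(P[:,0])]
S=P[(P[:,2]>70)&(P[:,2]<95)&(abs(P[:,0])<12)&(P[:,1]>30)]
print('shaft',len(S),S.min(0),S.max(0),S.mean(0)); 
for y in range(35,105,15):
    q=S[abs(S[:,1]-y)<5]; print(y,len(q),q[:,0].min() if len(q) else 0,q[:,0].max() if len(q) else 0,q[:,2].max() if len(q) else 0)
F=P[(P[:,2]>45)&(P[:,2]<62)&(P[:,1]>40)&(P[:,1]<90)&(abs(P[:,0])<35)]
print('fork',len(F),F.min(0),F.max(0))
for y in range(44,88,4):
    q=F[abs(F[:,1]-y)<2]
    if len(q): print(y,len(q),np.round(np.percentile(q[:,0],[1,99]),1), np.round(np.sort(q[:,0])[[0,-1]],1))
B=P[(P[:,2]>4)&(P[:,2]<12)];
for y in range(20,100,20):
    q=B[abs(B[:,1]-y)<4]; print('plate',y,np.round(np.percentile(q[:,0],[.5,99.5]),1) if len(q) else '')
C=P[(P[:,2]>88)&(P[:,0]>25)&(P[:,1]>25)&(P[:,0]<90)];print('cap',cv2.minEnclosingCircle(C[:,:2].astype(np.float32)),C[:,2].max())
cv2.imwrite('pics/w5.png',cv2.resize(p[90:290,230:510,::-1],None,fx=2.8,fy=2.8,interpolation=cv2.INTER_CUBIC))
E
```

```text
7.7 [ 0.53696416 -0.15371891  0.0623603 ] [-0.55407584 -0.20478804 -0.76683958] 0.005019878983966287
shaft 7758 [-8.48909147 30.05034454 79.5036912 ] [ 5.63109626 94.19383535 90.52910566] [-1.37392386 62.80426506 86.72227976]
35 1070 -8.415225709315957 5.414160074339675 89.83232578723442
50 1214 -8.281510943115295 5.538718620706634 90.01792023192004
65 1244 -8.195543395619886 5.377249681821359 89.95881877217367
80 1284 -8.489091468117389 5.631096257980712 90.38442635536724
95 470 -8.435640272034375 5.182274143235856 89.51429293107763
fork 2913 [-22.17486561  42.8147375   45.56433608] [23.1708962  73.23378029 60.3582883 ]
44 416 [-21.6  22.9] [-22.1  23.1]
48 584 [-22.   22.9] [-22.2  23.2]
52 145 [ 7.6 22.4] [ 7.5 22.5]
56 336 [ 7.6 22.6] [ 7.5 22.7]
60 337 [ 7.5 22.4] [ 7.4 22.5]
64 180 [ 7.5 22.2] [ 7.4 22.4]
68 445 [-21.7  22.8] [-21.8  23. ]
72 470 [-21.6  22.8] [-22.1  23. ]
plate 20 [-41.1  72. ]
plate 40 [-41.5  51.4]
plate 60 [-41.5  39.9]
plate 80 [-41.2  71.9]
cap ((50.49932861328125, 58.17433166503906), 19.010501861572266) 100.99449806750063
```

View pics/w5.png

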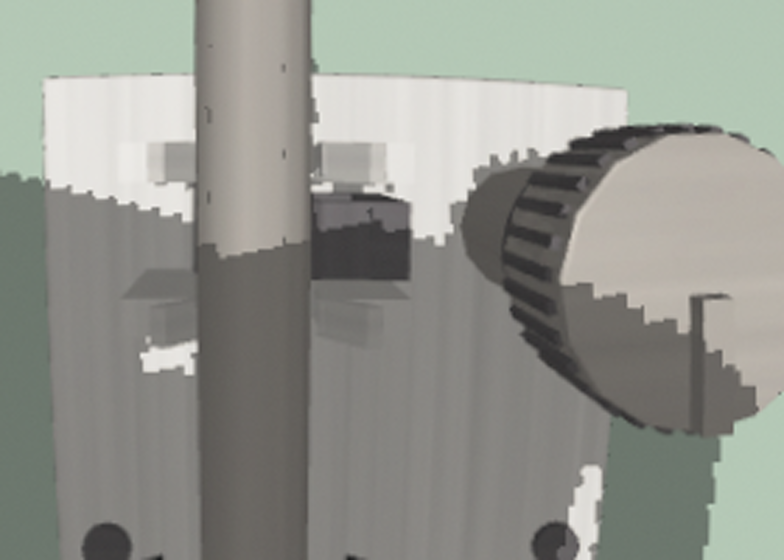

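The jaw fork spans x -22 to 23 mm and the shaft is centred at -1.4 mm, both relative to the tool. I therefore need +1.8 mm in cradle x, and -3.5 mm in y for the centring and cap margin. Then I'll start down.

Emit:
move_arm --pt "0.027 -0.095 0 0 0 0" --pt "0 0 0 0 0 0" --pt "0 0 0 0 0 0" --pt "0 0 -0.15 0 0 0" --pt "0 0 -0.15 0 0 0" --pt "0 0 -0.15 0 0 0" --pt "0 0 0 0 0 0" --pt "0 0 0 0 0 0"

```text
clock: 8.55
tcp_pos: [0.5374, -0.1577, 0.0429]
ee_rot: [-2.431, -1.99, 0.0]
ft_force: [-0.1, -0.1, -1.2]
width: 0.141
gripper_force: 29.6
```

```bash
cat > st.py <<'E'
from h import *
o=readout.get_obs(); print(round(o['clock'],2),o['tcp_pos'].round(4),'F',o['ft_force'].round(1),'M',o['ft_torque'].round(2),'w',round(o['width'],3),round(o['gripper_force'],1),'q6',o['qpos'][5].round(3))
a=R.from_rotvec(o['ee_rot']).as_matrix(); print('tool y ang',np.degrees(np.arctan2(a[1,1],a[0,1])).round(2), 'tz',a[:,2].round(4))
E
python3 st.py
```

```text
8.55 [ 0.5374 -0.1577  0.0429] F [-0.1 -0.1 -1.2] M [-0.09 -0.05  0.04] w 0.141 29.6 q6 -0.298
tool y ang -11.4 tz [-5.e-04  3.e-04 -1.e+00]
```

Emit:
move_arm --pt "0 0 -0.08 0 0 0" --pt "0 0 -0.08 0 0 0" --pt "0 0 -0.08 0 0 0" --pt "0 0 -0.08 0 0 0" --pt "0 0 0 0 0 0" --pt "0 0 0 0 0 0"

```text
clock: 9.15
tcp_pos: [0.5374, -0.1578, 0.0304]
ee_rot: [-2.431, -1.99, 0.0]
ft_force: [-0.9, -0.2, 0.4]
width: 0.136
gripper_force: 29.6
```

```bash
python3 st.py
```

```text
9.15 [ 0.5374 -0.1578  0.0304] F [-0.9 -0.2  0.4] M [0.08 0.05 0.06] w 0.136 29.6 q6 -0.298
tool y ang -11.39 tz [-2.e-04  0.e+00 -1.e+00]
```

Emit:
move_arm --pt "0 0 -0.08 0 0 0" --pt "0 0 -0.08 0 0 0" --pt "0 0 -0.08 0 0 0" --pt "0 0 -0.08 0 0 0" --pt "0 0 -0.04 0 0 0" --pt "0 0 0 0 0 0" --pt "0 0 0 0 0 0"

```text
clock: 9.85
tcp_pos: [0.5377, -0.1577, 0.0159]
ee_rot: [2.431, 1.99, 0.0]
ft_force: [0.6, 2.0, 0.9]
width: 0.139
gripper_force: 29.5
```

```bash
python3 st.py; python3 - <<'E'
from h import *
o=readout.get_obs()
m,p,d=snap('wrist');W=fcloud(m,d)
yaw=np.radians(-11.4);X=np.array([np.cos(yaw),np.sin(yaw)]);Y=np.array([-X[1],X[0]]);t=o['tcp_pos'][:2]
r=np.dstack([(W[...,:2]-t)@X,(W[...,:2]-t)@Y,W[...,2]])*1000
P=r[:285].reshape(-1,3);P=P[np.isfinite(P[:,0])]
for y in range(20,104,6):
    q=P[(abs(P[:,1]-y)<3)&(abs(P[:,0]+1.4)<3)]
    if len(q):print(y,np.percentile(q[:,2],[10,50,90]).round(1))
E
```

```text
9.85 [ 0.5377 -0.1577  0.0159] F [0.6 2.  0.9] M [ 0.04 -0.21  0.03] w 0.139 29.5 q6 -0.298
tool y ang -11.39 tz [ 5.e-04 -1.e-04 -1.e+00]
26 [41.6 42.4 43.2]
32 [41.7 42.5 43.2]
38 [41.8 42.7 43.4]
44 [42.  42.8 43.6]
50 [42.  42.9 43.7]
56 [42.2 43.  43.8]
62 [42.4 43.1 43.9]
68 [42.4 43.2 44.2]
74 [42.3 43.3 44.2]
80 [42.4 43.4 44.3]
86 [42.6 43.5 44.4]
92 [42.6 43.6 44.6]
```

The shaft top reads about 42-43 mm high along its length, nearly home. I'll press a little more, then release gently and check.

Emit:
move_arm --pt "0 0 -0.025 0 0 0" --pt "0 0 -0.025 0 0 0" --pt "0 0 0 0 0 0" --pt "0 0 0 0 0 0"

```text
clock: 10.3
tcp_pos: [0.5377, -0.1578, 0.0143]
ee_rot: [2.431, 1.989, 0.001]
ft_force: [0.2, 3.4, 5.7]
width: 0.134
gripper_force: 29.1
```

```bash
python3 st.py
```

```text
10.3 [ 0.5377 -0.1578  0.0143] F [0.2 3.4 5.7] M [ 0.18 -0.05  0.04] w 0.134 29.1 q6 -0.298
tool y ang -11.4 tz [ 7.e-04 -3.e-04 -1.e+00]
```

Emit:
move_arm --pt "0 0 0 0 0 0" --pt "0 0 0 0 0 0" --pt "0 0 0 0 0 0" --pt "0 0 0 0 0 0" --pt "0 0 0 0 0 0" --pt "0 0 0.3 0 0 0" --pt "0 0 0.8 0 0 0" --pt "0 0 1 0 0 0" --pt "0 0 1 0 0 0" --pt "0 0 0.4 0 0 0" --pt "0 -0.7 0 0 0 0" --pt "0 0 0 0 0 0" --hand 0.6

```text
clock: 11.5
tcp_pos: [0.5377, -0.1879, 0.1554]
ee_rot: [2.431, 1.986, 0.001]
ft_force: [0.3, 0.2, -0.2]
width: 0.6
gripper_force: 0.0
```

Emit:
move_arm --pt "0 0 0 0 0 0" --pt "0 0 0 0 0 0"

```text
clock: 11.7
tcp_pos: [0.5373, -0.1851, 0.1539]
ee_rot: [-2.43, -1.99, 0.0]
ft_force: [0.1, 1.1, 0.0]
width: 0.606
gripper_force: 0.0
```

```bash
python3 st.py; python3 - <<'E'
from h import *
o=readout.get_obs()
m,p,d=snap('wrist');np.savez('w6.npz',p=p,d=d,K=m['mtx'],T=m['world_from_camera']);W=fcloud(m,d)
cv2.imwrite('pics/w6.png',cv2.resize(p[70:290,230:470,::-1],None,fx=2.7,fy=2.7,interpolation=cv2.INTER_CUBIC))
O=np.array([.5362+.0016,-.162+.000]);yaw=np.radians(-11.4);X=np.array([np.cos(yaw),np.sin(yaw)]);Y=np.array([-X[1],X[0]])
r=np.dstack([(W[...,:2]-O)@X,(W[...,:2]-O)@Y,W[...,2]])*1000
P=r[:300].reshape(-1,3);P=P[np.isfinite(P[:,0])]
for y in list(range(-104,106,8))+[62,66,70]:
    q=P[(abs(P[:,1]-y)<2.5)&(abs(P[:,0]+2)<2.5)]
    if len(q):print(y,len(q),np.percentile(q[:,2],[10,50,90]).round(1))
C=P[(P[:,2]>88)&(P[:,0]>15)&(P[:,0]<90)];print('cap',cv2.minEnclosingCircle(C[:,:2].astype(np.float32)),np.percentile(C[:,2],[50,95]))
E
```

```text
11.7 [ 0.5373 -0.1851  0.1539] F [0.1 1.1 0. ] M [-0.05 -0.04  0.06] w 0.606 0.0 q6 -0.341
tool y ang -11.39 tz [-5.e-04  5.e-04 -1.e+00]
-64 36 [39.6 40.5 41.4]
-56 43 [39.7 40.7 41.5]
-48 43 [39.6 40.4 41.3]
-40 43 [39.5 40.7 41.5]
-32 45 [39.9 40.6 41.5]
-24 46 [39.9 40.8 41.6]
-16 48 [39.7 40.5 41.4]
-8 53 [39.9 40.7 41.5]
0 55 [39.6 40.6 41.4]
8 50 [39.3 40.5 41.4]
16 51 [39.8 40.5 41.4]
24 50 [39.3 40.5 41.6]
32 54 [39.8 40.5 41.4]
40 48 [39.7 40.3 41.4]
48 55 [39.7 40.6 41.4]
56 49 [39.2 40.5 41.3]
64 51 [39.7 40.7 41.6]
72 49 [39.9 40.5 41.8]
80 48 [39.5 40.6 41.4]
88 49 [39.8 40.5 41.5]
96 45 [39.3 40.6 41.3]
104 6 [-1.2 -0.5 -0.3]
62 53 [39.6 40.8 41.4]
66 49 [39.7 40.5 41.5]
70 49 [39.2 40.6 41.7]
cap ((42.43452453613281, 34.269752502441406), 50.79076385498047) [ 95.55427902 220.97263277]
```

View pics/w6.png

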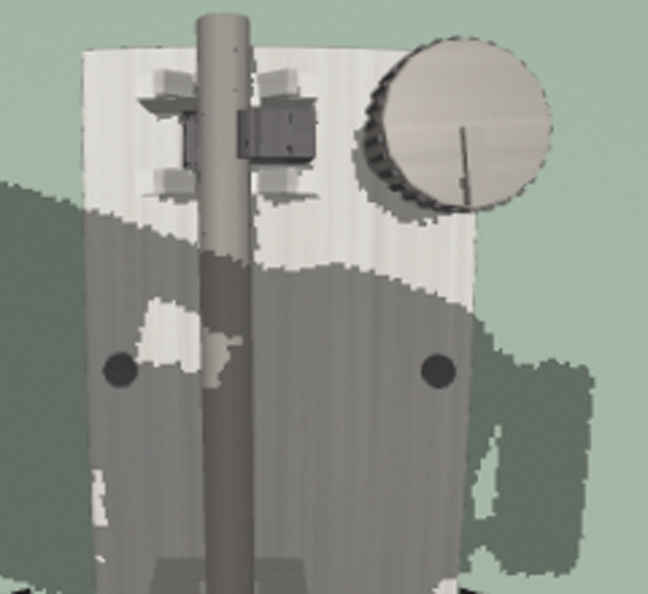

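The shaft sits level in both forks (columns 197-250), and the jaw nose at (238-315, 110-160) overlaps its edge, so it is home. The cap's rib runs from (463,127) to (468,205). I'll measure the cap centre and rib angle.

```bash
python3 - <<'E'
from h import *
z=np.load('w6.npz');m=dict(mtx=z['K'],world_from_camera=z['T']);W=fcloud(m,z['d'])
c=W[70:155,360:440].reshape(-1,3);c=c[(c[:,2]>.09)&(c[:,2]<.105)]
(cx,cy),r=cv2.minEnclosingCircle((c[:,:2]*1000).astype(np.float32));print('cap',cx,cy,r,np.median(c[:,2]),c[:,:2].mean(0))
f=lambda u,v:W[int(round(70+v/2.7)),int(round(230+u/2.7))]
a,b=f(461,130),f(466,200);print(a,b)
ang=np.degrees(np.arctan2(b[1]-cy/1000,b[0]-cx/1000));print('rib',ang,np.degrees(np.arctan2(*(b-a)[[1,0]])),'turn deg',-11.4-ang)
E
```

```text
cap 598.1777954101562 -106.7786636352539 19.05126953125 0.09536156775928557 [ 0.5971272  -0.10687905]
[ 0.59557356 -0.10840202  0.0994227 ] [ 0.59461824 -0.12262409  0.09692913]
rib -102.66089719624378 -93.84290465017806 turn deg 91.26089719624377
```

Emit:
move_arm --pt "0.308 0.39 0 0 0 0.92" --pt "0.308 0.39 0 0 0 0.92" --pt "0.308 0.39 0 0 0 0.92" --pt "0.308 0.39 0 0 0 0.92" --pt "0.308 0.39 0 0 0 0.92" --pt "0 0 0 0 0 0.92" --pt "0 0 0 0 0 0.92" --pt "0 0 0 0 0 0.92" --pt "0 0 -0.4 0 0 0.92" --pt "0 0 -0.4 0 0 0.92" --pt "0 0 0 0 0 0" --pt "0 0 0 0 0 0" --hand 0.7

```text
clock: 12.95
tcp_pos: [0.5991, -0.1074, 0.1222]
ee_rot: [-1.235, -2.888, -0.0]
ft_force: [-0.2, 0.4, 0.6]
width: 0.701
gripper_force: 0.0
```

```bash
python3 st.py
```

```text
12.95 [ 0.5991 -0.1074  0.1222] F [-0.2  0.4  0.6] M [ 0.   -0.15  0.02] w 0.701 0.0 q6 -1.134
tool y ang 43.68 tz [-3.e-04  2.e-04 -1.e+00]
```

Emit:
move_arm --pt "0 0 -0.5 0 0 0" --pt "0 0 -0.5 0 0 0" --pt "0 0 -0.3 0 0 0" --pt "0 0 -0.08 0 0 0" --pt "0 0 0 0 0 0" --pt "0 0 0 0 0 0"

```text
clock: 13.55
tcp_pos: [0.5996, -0.1079, 0.0678]
ee_rot: [1.232, 2.888, 0.0]
ft_force: [-0.6, -0.4, 0.9]
width: 0.698
gripper_force: 0.0
```

Emit:
move_arm --pt "0 0 0 0 0 0" --pt "0 0 0 0 0 0" --pt "0 0 0 0 0 0" --pt "0 0 0 0 0 0" --pt "0 0 0 0 0 0" --pt "0 0 0 0 0 0" --pt "0 0 0 0 0 0" --hand 0

```text
clock: 14.25
tcp_pos: [0.5988, -0.1081, 0.0668]
ee_rot: [-1.232, -2.889, 0.001]
ft_force: [-3.8, -4.7, 1.7]
width: 0.402
gripper_force: 30.0
```

```bash
python3 st.py
```

```text
14.25 [ 0.5988 -0.1081  0.0668] F [-3.8 -4.7  1.7] M [-0.61  0.59  0.03] w 0.402 30.0 q6 -1.137
tool y ang 43.8 tz [-7.e-04 -6.e-04 -1.e+00]
```

Emit:
move_arm --pt "-0.012 -0.014 0 0 0 0" --pt "0 0 -0.0025 0 0 -1" --pt "0 0 -0.0025 0 0 -1" --pt "0 0 -0.0025 0 0 -1" --pt "0 0 -0.0025 0 0 -1" --pt "0 0 -0.0025 0 0 -1" --pt "0 0 -0.0025 0 0 -1" --pt "0 0 -0.0025 0 0 -1" --pt "0 0 -0.0025 0 0 -1" --pt "0 0 -0.0025 0 0 -1" --pt "0 0 -0.0025 0 0 -1" --pt "0 0 0 0 0 0"

```text
clock: 15.45
tcp_pos: [0.599, -0.1081, 0.0659]
ee_rot: [2.513, 1.885, 0.002]
ft_force: [1.7, 0.0, 1.4]
width: 0.398
gripper_force: 30.0
```

```bash
python3 st.py
```

```text
15.45 [ 0.599  -0.1081  0.0659] F [1.7 0.  1.4] M [-0.07 -0.05 -0.08] w 0.398 30.0 q6 -0.09
tool y ang -16.25 tz [ 1.1e-03  3.0e-04 -1.0e+00]
```

Emit:
move_arm --pt "0 0 -0.0025 0 0 -1" --pt "0 0 -0.0025 0 0 -1" --pt "0 0 -0.0025 0 0 -1" --pt "0 0 -0.0025 0 0 -1" --pt "0 0 -0.0025 0 0 -1" --pt "0 0 -0.0025 0 0 -1" --pt "0 0 -0.0025 0 0 -1" --pt "0 0 -0.0025 0 0 -1" --pt "0 0 -0.0025 0 0 -1" --pt "0 0 -0.0025 0 0 -1" --pt "0 0 0 0 0 0"

```text
clock: 16.55
tcp_pos: [0.5992, -0.1083, 0.0649]
ee_rot: [3.118, 0.38, 0.002]
ft_force: [1.6, -0.8, 1.6]
width: 0.399
gripper_force: 30.0
```

```bash
python3 st.py
```

```text
16.55 [ 0.5992 -0.1083  0.0649] F [ 1.6 -0.8  1.6] M [-0.15 -0.21 -0.06] w 0.399 30.0 q6 0.955
tool y ang -76.11 tz [ 1.5e-03 -1.0e-04 -1.0e+00]
```

Emit:
move_arm --pt "0 0 -0.001 0 0 -0.5" --pt "0 0 -0.001 0 0 -0.5" --pt "0 0 0 0 0 0"

```text
clock: 16.85
tcp_pos: [0.5992, -0.1084, 0.0648]
ee_rot: [3.134, 0.219, 0.002]
ft_force: [2.8, -2.0, 1.3]
width: 0.399
gripper_force: 30.0
```

```bash
python3 st.py
```

```text
16.85 [ 0.5992 -0.1084  0.0648] F [ 2.8 -2.   1.3] M [-0.09 -0.34 -0.05] w 0.399 30.0 q6 1.058
tool y ang -81.99 tz [ 1.5e-03 -2.0e-04 -1.0e+00]
```

Emit:
move_arm --pt "0 0 -0.001 0 0 -0.4" --pt "0 0 -0.001 0 0 -0.4" --pt "0 0 0 0 0 0"

```text
clock: 17.15
tcp_pos: [0.5991, -0.1084, 0.0647]
ee_rot: [3.14, 0.088, 0.002]
ft_force: [3.5, -1.6, 0.6]
width: 0.399
gripper_force: 30.0
```

```bash
python3 st.py
```

```text
17.15 [ 0.5991 -0.1084  0.0647] F [ 3.5 -1.6  0.6] M [-0.11 -0.51 -0.03] w 0.399 30.0 q6 1.141
tool y ang -86.8 tz [ 1.4e-03 -2.0e-04 -1.0e+00]
```

Emit:
move_arm --pt "0 0 -0.001 0 0 -0.4" --pt "0 0 -0.001 0 0 -0.4" --pt "0 0 0 0 0 0"

```text
clock: 17.45
tcp_pos: [0.5991, -0.1084, 0.0647]
ee_rot: [3.141, -0.045, 0.002]
ft_force: [4.6, -1.3, 0.2]
width: 0.402
gripper_force: 30.0
```

```bash
python3 st.py
```

```text
17.45 [ 0.5991 -0.1084  0.0647] F [ 4.6 -1.3  0.2] M [-0.17 -0.61 -0.08] w 0.402 30.0 q6 1.226
tool y ang -91.63 tz [ 1.4e-03 -3.0e-04 -1.0e+00]
```

```bash
sed -i "s/'q6',/'t6',o['joint_torque'][5].round(3),'q6',/" st.py; python3 st.py
```

```text
17.45 [ 0.5991 -0.1084  0.0647] F [ 4.6 -1.3  0.2] M [-0.17 -0.61 -0.08] w 0.402 30.0 t6 0.379 q6 1.226
tool y ang -91.63 tz [ 1.4e-03 -3.0e-04 -1.0e+00]
```

Emit:
move_arm --pt "0 0 -0.001 0 0 -0.4" --pt "0 0 -0.001 0 0 -0.4" --pt "0 0 0 0 0 0"

```text
clock: 17.75
tcp_pos: [0.5991, -0.1085, 0.0646]
ee_rot: [3.136, -0.177, 0.002]
ft_force: [4.1, -2.7, 0.5]
width: 0.4
gripper_force: 30.0
```

```bash
python3 st.py
```

```text
17.75 [ 0.5991 -0.1085  0.0646] F [ 4.1 -2.7  0.5] M [-0.2  -0.69 -0.05] w 0.4 30.0 t6 0.378 q6 1.31
tool y ang -96.45 tz [ 1.4e-03 -3.0e-04 -1.0e+00]
```

Emit:
move_arm --pt "0 0 -0.001 0 0 -0.4" --pt "0 0 -0.001 0 0 -0.4" --pt "0 0 0 0 0 0"

```text
clock: 18.05
tcp_pos: [0.5991, -0.1085, 0.0645]
ee_rot: [3.126, -0.308, 0.002]
ft_force: [4.7, -3.1, 0.5]
width: 0.396
gripper_force: 30.0
```

```bash
python3 st.py
```

```text
18.05 [ 0.5991 -0.1085  0.0645] F [ 4.7 -3.1  0.5] M [-0.15 -0.68 -0.02] w 0.396 30.0 t6 0.377 q6 1.394
tool y ang -101.25 tz [ 1.3e-03 -3.0e-04 -1.0e+00]
```

Emit:
move_arm --pt "0 0 -0.001 0 0 -0.4" --pt "0 0 -0.001 0 0 -0.4" --pt "0 0 0 0 0 0"

```text
clock: 18.35
tcp_pos: [0.5982, -0.1082, 0.0644]
ee_rot: [3.111, -0.437, -0.001]
ft_force: [0.6, -0.5, 3.3]
width: 0.399
gripper_force: 30.0
```

```bash
python3 st.py
```

```text
18.35 [ 0.5982 -0.1082  0.0644] F [ 0.6 -0.5  3.3] M [-0.07  0.03  0.64] w 0.399 30.0 t6 0.981 q6 1.477
tool y ang -105.98 tz [-9.e-04 -2.e-04 -1.e+00]
```

Mz jumped to 0.64 Nm, so the cap has bottomed out at the hard stop (about 150° of turning, as the rib suggested). I'll ease off a degree to measure wind-up, then back it off.

Emit:
move_arm --pt "0 0 0 0 0 0.17" --pt "0 0 0 0 0 0"

```text
clock: 18.55
tcp_pos: [0.5983, -0.1083, 0.0644]
ee_rot: [-3.114, 0.411, 0.001]
ft_force: [-0.8, -1.1, 5.3]
width: 0.396
gripper_force: 30.0
```

```bash
python3 st.py
```

```text
18.55 [ 0.5983 -0.1083  0.0644] F [-0.8 -1.1  5.3] M [-0.03  0.24  0.31] w 0.396 30.0 t6 0.058 q6 1.46
tool y ang -105.04 tz [-7.e-04  2.e-04 -1.e+00]
```

Emit:
move_arm --pt "0 0 0 0 0 0.17" --pt "0 0 0 0 0 0"

```text
clock: 18.75
tcp_pos: [0.5983, -0.1082, 0.0644]
ee_rot: [-3.118, 0.385, 0.001]
ft_force: [-1.1, -1.2, 4.8]
width: 0.397
gripper_force: 30.0
```

```bash
python3 st.py
```

```text
18.75 [ 0.5983 -0.1082  0.0644] F [-1.1 -1.2  4.8] M [-0.06  0.31 -0.03] w 0.397 30.0 t6 -0.164 q6 1.443
tool y ang -104.09 tz [-7.e-04  4.e-04 -1.e+00]
```

Emit:
move_arm --pt "0 0 0.0025 0 0 0.6" --pt "0 0 0.0025 0 0 1" --pt "0 0 0.0025 0 0 1" --pt "0 0 0.0025 0 0 1" --pt "0 0 0.0025 0 0 1" --pt "0 0 0.0025 0 0 1" --pt "0 0 0.0025 0 0 1" --pt "0 0 0.0025 0 0 1" --pt "0 0 0 0 0 0"

```text
clock: 19.65
tcp_pos: [0.5984, -0.1087, 0.0651]
ee_rot: [3.023, 0.853, -0.001]
ft_force: [-1.9, -3.4, 5.4]
width: 0.4
gripper_force: 30.0
```

Emit:
move_arm --pt "0 0 0.0025 0 0 1" --pt "0 0 0.0025 0 0 1" --pt "0 0 0.0025 0 0 1" --pt "0 0 0.0025 0 0 1" --pt "0 0 0.0025 0 0 1" --pt "0 0 0.0025 0 0 1" --pt "0 0 0.0025 0 0 1" --pt "0 0 0.0025 0 0 0.4" --pt "0 0 0 0 0 0" --pt "0 0 0 0 0 0"

```text
clock: 20.65
tcp_pos: [0.5987, -0.109, 0.0659]
ee_rot: [2.481, 1.926, -0.0]
ft_force: [0.1, -4.9, 2.6]
width: 0.402
gripper_force: 30.0
```

```bash
python3 st.py;  python3 - <<'E'
from h import *
m,p,d=snap('wrist');np.savez('w7.npz',p=p,d=d,K=m['mtx'],T=m['world_from_camera'])
cv2.imwrite('pics/w7.png',cv2.resize(p[120:420,220:420,::-1],None,fx=2,fy=2,interpolation=cv2.INTER_CUBIC))
E
```

```text
20.65 [ 0.5987 -0.109   0.0659] F [ 0.1 -4.9  2.6] M [-0.91 -0.02 -0.  ] w 0.402 30.0 t6 0.024 q6 -0.123
tool y ang -14.34 tz [ 4.e-04 -1.e-03 -1.e+00]
```

View pics/w7.png

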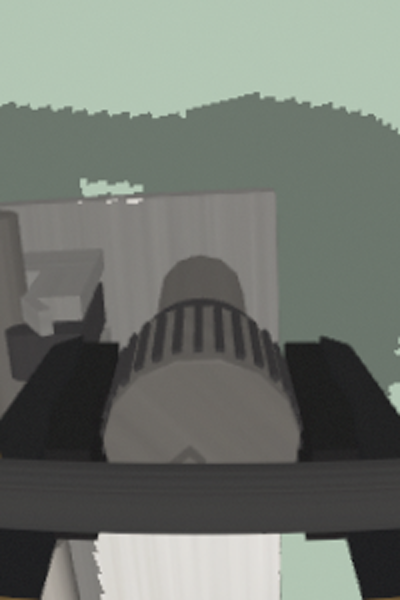

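The cap is held between the fingers at (105-300, 300-460), and the visible start of the rib near (190,450) is consistent with the back-off. The tool turned 89.7° back from the stop and the grip is 30 N, so I'll hand in.

```bash
python3 -c "
from workcell import robot
print(robot.finish_job())"
```

```text
the job is handed in; nothing more can be done
None
```

I handed the job in at about 21 s of the 72 s: the shaft is fully home under the closed jaw, and the cap was bottomed out, backed off about 90°, and is still held in the gripper. The rib was mostly hidden at the end, so that angle comes from the tool's rotation.

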